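Close one terminal box and hold the other's cover over its threads

ROBOT

A 6-joint arm with a two-finger parallel gripper is mounted at the origin on a cart in front of the work surface, level with it; the furniture and walls round the work are solid. World frame = base frame: x ahead of the robot, y to its left, z up, the work surface at z = 0. Lengths are in m, angles in rad, forces in N, time in s.
With the tool pointing down it reaches from about 0.3 to 0.825 m from the base axis. Payload 5.4 kg.
Tool frame: the origin (TCP) lies on the centre line of the jaws, within the pads' length; the fingertips stand 19 mm ahead of it and the grasp point (between the pads) is the TCP (r.tcp_to_tips is the distance from the TCP to the fingertips, in m); z points along the fingers, y is the line along which they close (so a half turn about z gives the same grasp; the last joint's range is limited). The gripper opens to 92 mm and grips with 3 to 60 N. Pads are 20 mm wide; open, the fingers measure 128 mm over their backs; the gripper's body (75 mm by 189 mm) begins 69 mm behind the grasp point.
Start: joints at [0.982, 0.158, 1.597, -0, 1.386, -0.21], TCP at [0.213, 0.534, 0.234] pointing down, gripper open.
Joint ranges: [-2.91, 2.91], [-0.94, 2.29], [0.18, 2.7], [-1.29, 4.43], [0.17, 2.64], [-3, 3]. Speed limits (rad/s): [2.57, 2.57, 3.14, 3.14, 3.14, 3.14].

INTERFACE

Orientations are given as a rotation vector (axis times angle).
In Python, from cell import r gives the robot as it stands.
- The arm moves only by the tool drive_tool, never from a script. Its argument "moves" is a list of rows, each an object of numbers: "tx", "ty", "tz": the shift along the world's x, y, z scaled (see below); "roll": the turn about the world's z scaled (see below). A call has 1 to 12 rows; each row is the pose to reach, as a shift and turn from the pose commanded when the call began; what a row does not reach only later rows make up. The controller multiplies each number of a shift by 0.6 m and each number of a turn by 30 degrees. A row lasts 1/10 s, in which the tool goes at most 50 mm and 8.59 degrees, less where a joint would pass 70% of its speed; a pose out of reach is approached as far as the arm can. A call with a number of a shift or a turn outside -1 to 1 is refused whole. A call with a gripper value outside its range is refused whole. "fingers" is the finger opening in mm, from 0 to 91.9, set as the call begins (left out, the last holds). The fingers move at their own pace and stop on an object; "force" is the grip in N (left out, the last holds). Time passes only in rows, so rows that repeat a pose let the fingers close. It gives the time, the measured TCP pose, the force, the opening and the grip force at its end, in the units of the state.
- r.read_state(): the state, without advancing time (a new reading comes with each control period).
- r.capture(name): name is "scene" or "top"; returns (picture, depth): 384x512x3 uint8, red, green, blue; 384x512 float32, m along the optical axis (not along the pixel's ray), 0 where there is no reading.
- r.camera_info(name): a dict with "fx", "fy", "cx", "cy" (pixels), "k1" (the pictures are not rectified: a ray, as slopes to the right and down, at radius r is drawn at 1 + k1 r^2 times it, then the intrinsics apply), "world_from_camera" (4x4, takes a point from camera to world coordinates). Camera axes: x right, y up, looking along -z (the intrinsics and any distortion apply to the point x, -y, -z); pixel columns grow to the right and rows downward; lengths in m; the calibration is good to about 2 mm. A picture is of the moment at which its call begins. camera_info takes no time and is no camera call.
- r.close_job(): hands the job in; it is judged then, once.
The state is a dict: "time": time; "qpos": joint angles; "qvel": joint speeds; "effort": joint torques, N m; "position": TCP position; "tcp_rot": TCP orientation; "contact_force": force on the tool from outside, world axes, zero at the start; "moment": the same for the moment, N m; "opening": finger opening in m; "finger_force": force on a finger pad.
Only numpy, scipy, OpenCV 4.12 (cv2) and the standard library are available. Lean on these libraries where they do the work, as an engineer would, in place of code of your own. Each camera call takes 0.05 s, during which the arm holds its last target. There are 200 camera calls.

TASK

Two open terminal boxes stand on the bench, and each of the two loose cover plates fits one of them. First set the two-hole cover flat on the two-hole box with its screw holes over the threaded holes and let go of it; then take the four-hole cover and hold it level over the four-hole box, hovering about one and a half centimetres above the rim without touching it, every hole centred over its threaded hole, so that a colleague can slip the gasket in. Finish while still holding it there, still, and leave the other things on the bench where they are.

Things in the scene. Friction and masses are not known exactly. Their poses are not given: they have to be found in the camera images.
- box4: grey terminal box fixed to the bench, open on top, 80 (x) x 100 (y) mm and 45 mm high, with FOUR threaded holes (6 mm) in its flat rim at x +-28, y +-38 mm. Origin: centre of its underside, on the bench; z up; rim top 45 mm above it. A black cable gland sticks out 16 mm at its +y end, below the rim
- box4_thread0 (a point): mouth of a threaded hole of box4, on the rim's top face, at x +28, y +38 mm in the box's frame
- box4_thread2 (a point): mouth of the diagonally opposite threaded hole of box4, at x -28, y -38 mm
- box2: grey terminal box fixed to the bench, open on top, 60 (x) x 120 (y) mm and 45 mm high, with TWO threaded holes (6 mm) in its flat rim at x 0, y +-46 mm. Origin: centre of its underside, on the bench; z up; rim top 45 mm above it. A black cable gland sticks out 16 mm at its +y end, below the rim
- box2_thread0 (a point): mouth of a threaded hole of box2, on the rim's top face, at x 0, y +46 mm in the box's frame
- box2_thread1 (a point): mouth of the other threaded hole of box2, at x 0, y -46 mm
- cover4_grip (a point): loose four-hole cover: bare aluminium plate 80 (x) x 100 (y) x 6 mm with 14 mm holes at x +-28, y +-38 mm; on its centre a black bridge handle, a bar 56 mm long (plate's x), 14 wide (y), 14 high on two posts. This point: the bar's centre, 38 mm above the plate's underside, 32 above its top; axes of the plate, z up. Same under a half turn. Lies flat on the bench; 0.18 to 0.35 kg
- cover4_hole0 (a point): hole of the four-hole cover at x +28, y +38 mm, at the plate's underside
- cover4_hole2 (a point): diagonally opposite hole of the four-hole cover at x -28, y -38 mm, at the plate's underside
- cover2_grip (a point): loose two-hole cover: bare aluminium plate 60 (x) x 120 (y) x 6 mm with 14 mm holes at x 0, y +-46 mm; on its centre a black bridge handle, a bar 56 mm long (plate's x), 14 wide (y), 14 high on two posts. This point: the bar's centre, 38 mm above the plate's underside, 32 above its top; axes of the plate, z up. Same under a half turn. Lies flat on the bench; 0.18 to 0.35 kg
- cover2_hole0 (a point): hole of the two-hole cover at x 0, y +46 mm, at the plate's underside
- cover2_hole1 (a point): other hole of the two-hole cover at x 0, y -46 mm, at the plate's underside
- jig_post (a point): foot, on the bench, of the corner of the tall press jig that stands nearest the robot and the work: its upright yellow post, 45 mm square, 306 mm tall, reaches from here 46 mm to +x and 45 mm to +y; the rest of the jig (up to 0.5 m tall) stands to the left (+y) of this point, with x above 0.50. Solid and fixed: swing the arm past in front of it
- grease_tin: flat round tin with a blue lid, 54 mm across, 24 mm high; bystander; origin at its underside
- tape_roll: roll of blue tape lying flat, 73 mm across, 25 mm high; bystander; origin at its underside
- usb_stick: blue memory stick, 17x50x8 mm, lying flat; bystander; origin at its underside
- nest_blank: milled light metal block with a round pocket, 44x70x28 mm; bystander; origin at its underside

How it is judged:
By the outcome, as a careful person would: the job done as asked, in the order asked, and still so for the second after the job is handed in, while the arm keeps its last pose, push and grip.
It also fails if it takes over 69 s, if anything falls off the work surface, if the arm or the gripper's body presses on something with over 40 N, if the wrist force passes 120 N, or if a joint passes its speed limit or range.

## Working session

There is one attempt and no reset: what is moved stays moved. The work goes in short steps, Python scripts to look and compute and a tool call to move; the robot and the scene stay as the last step left them, time stands still between calls to the robot, and variables do not carry over. Pictures are saved under pics/ and viewed, at most 10 in all, crops included, and the job is handed in when it is done.

Besides the shell and the picture viewer there is one more tool, called by a JSON object that holds its "fn" and its "kwargs", one argument or row to a line. drive_tool: Moves the arm, as the interface text tells. Its arguments: {"type":"object","properties":{"moves":{"type":"array"},"fingers":{"type":"number"},"force":{"type":"number"}},"required":["moves"]}

```bash
mkdir -p pics; ls; python3 - <<'E'
from cell import r
import cv2,numpy as np
s=r.read_state();print(s)
for n in("scene","top"):
    p,d=r.capture(n);cv2.imwrite(f"pics/{n}0.png",p[:,:,::-1]);np.save(f"pics/{n}0.npy",d)
    c=r.camera_info(n);print({k:np.round(v,4).tolist() for k,v in c.items()})
E
```

```text
pics
{'time': 0.0, 'qpos': array([ 9.81924266e-01,  1.59033818e-01,  1.59821178e+00,  9.22816893e-06,
        1.38620909e+00, -2.10147959e-01]), 'qvel': array([-0.00065854,  0.00115585, -0.00077948,  0.00065359, -0.00083778,
       -0.000892  ]), 'effort': array([ 1.19868113e-03, -3.85562575e+01, -3.22112811e+01,  7.00898515e-02,
        3.76889796e-02, -1.26089622e-04]), 'position': array([0.21230701, 0.53373767, 0.2326377 ]), 'tcp_rot': array([-5.91213992e-01, -3.08471401e+00,  2.68838474e-03]), 'contact_force': array([-0.44684395,  0.12717202,  0.19737637]), 'moment': array([ 0.03053852,  0.00325033, -0.02061769]), 'finger_force': 0.0, 'opening': 0.0922593355974511}
{'fx': 461.5773, 'fy': 461.5773, 'cx': 255.237, 'cy': 197.2448, 'k1': -0.0559, 'world_from_camera': [[0.4725, 0.7727, -0.4239, 0.0071], [-0.8813, 0.4148, -0.2263, -0.2347], [0.001, 0.4805, 0.877, 1.1876], [0.0, 0.0, 0.0, 1.0]]}
{'fx': 400.12, 'fy': 400.12, 'cx': 260.1256, 'cy': 188.3403, 'k1': -0.0291, 'world_from_camera': [[-0.0046, 0.986, -0.1667, 0.3377], [-1.0, -0.0057, -0.0061, 0.0539], [-0.007, 0.1667, 0.986, 1.3933], [0.0, 0.0, 0.0, 1.0]]}
```

View pics/scene0.png

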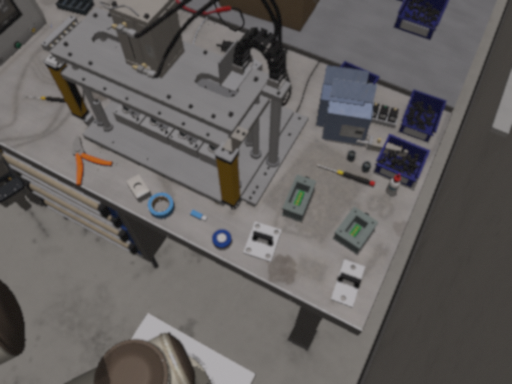

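View pics/top0.png

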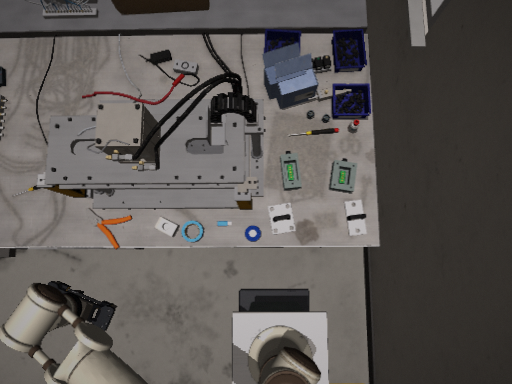

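The scene view shows box2 at (299,198), box4 at (356,230), cover4 at (263,241) and cover2 at (348,283). In the top view box2 is at (290,171), box4 at (343,175), cover4 at (282,218) and cover2 at (356,217). The jig post is at (230,180) in the scene view.

```bash
python3 - <<'E'
import cv2,numpy as np
a=cv2.imread("pics/scene0.png")[165:315,230:390]; b=cv2.imread("pics/top0.png")[145:245,260:380]
a=cv2.resize(a,None,fx=3.8,fy=3.8,interpolation=cv2.INTER_CUBIC)
cv2.imwrite("pics/za.png",a)
b=cv2.resize(b,None,fx=6,fy=6,interpolation=cv2.INTER_CUBIC)
cv2.imwrite("pics/zb.png",b)
E
```

```text
(no output)
```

View pics/za.png

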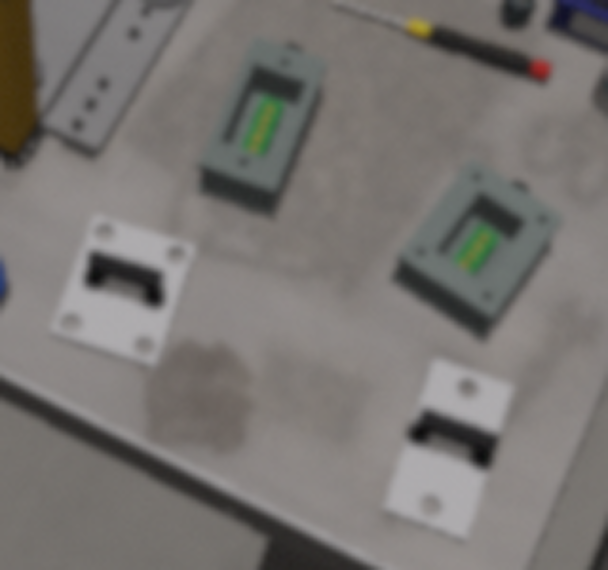

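View pics/zb.png

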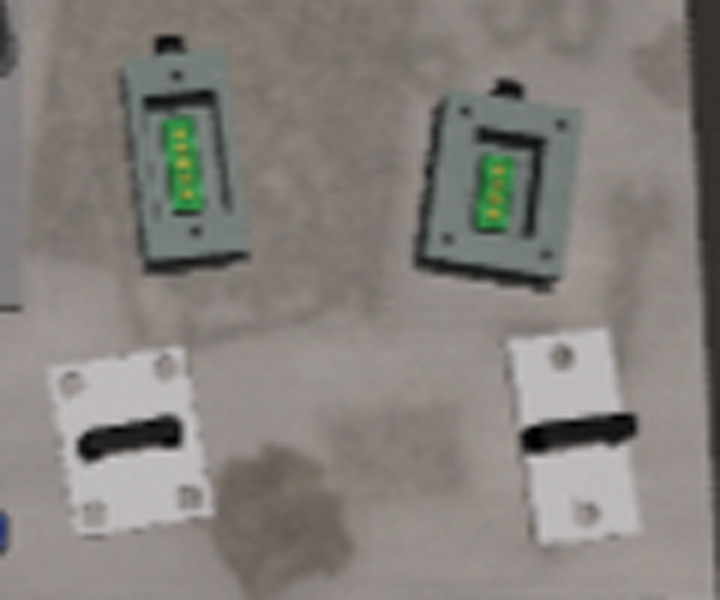

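The covers' holes and the boxes' threads show clearly in both views. In the top crop, box2's threads are at (177,75) and (196,231). box4's are at (464,111), (561,125), (447,239) and (545,255).

```bash
cat > h.py <<'E'
import cv2,numpy as np
from cell import r
def ray(n,u,v):
    c=r.camera_info(n);K=np.array([[c['fx'],0,c['cx']],[0,c['fy'],c['cy']],[0,0,1]])
    p=cv2.undistortPoints(np.array([[[u,v]]],float),K,np.array([c['k1'],0,0,0]))[0,0]
    T=np.array(c['world_from_camera']);return T[:3,3],T[:3,:3]@[p[0],-p[1],-1]
def cast(n,u,v,z):
    o,d=ray(n,u,v);return o+d*(z-o[2])/d[2]
def proj(n,P):
    c=r.camera_info(n);T=np.array(c['world_from_camera']);p=T[:3,:3].T@(np.array(P)-T[:3,3])
    x,y=p[0]/-p[2],-p[1]/-p[2];k=1+c['k1']*(x*x+y*y);return c['fx']*x*k+c['cx'],c['fy']*y*k+c['cy']
def tri(a,b):
    (o1,d1),(o2,d2)=ray("top",*a),ray("scene",*b)
    t=np.linalg.lstsq(np.c_[d1,-d2],o2-o1,rcond=None)[0];return (o1+t[0]*d1+o2+t[1]*d2)/2
def blob(g,u,v,R=2.6,F=8):
    """centroid of the dark spot near (u,v)"""
    s=cv2.getRectSubPix(g.astype(np.float32),(13,13),(float(u),float(v)))
    s=cv2.resize(s,None,fx=F,fy=F,interpolation=cv2.INTER_CUBIC)
    y,x=(np.indices(s.shape)+.5)/F-6.5
    m=np.hypot(x,y)<R;bg=np.percentile(s[m],80);w=np.clip(bg-s,0,None)*m
    w[w<.35*w.max()]=0
    return u+(w*x).sum()/w.sum(),v+(w*y).sum()/w.sum()
E
python3 - <<'E'
from h import *
T={'box2':[(177,75),(196,231)],'box4':[(561,125),(464,111),(447,239),(545,255)],'cover4':[(165,367),(71,382),(94,512),(189,496)],'cover2':[(562,356),(587,512)]}
S={'box2':[(286,62),(245,161)],'box4':[(542,219),(477,176),(421,252),(487,296)],'cover4':[(177,253),(104,231),(70,321),(144,345)],'cover2':[(467,387),(430,504)]}
gt=cv2.imread("pics/top0.png",0);gs=cv2.imread("pics/scene0.png",0)
for k in T:
    z=.045 if 'box' in k else .004;PT=[];PS=[]
    for a,b in zip(T[k],S[k]):
        a=np.array(a)/6+[259.6,144.6];b=np.array(b)/3.8+[229.6,164.6]
        for i in range(2): a=blob(gt,*a);b=blob(gs,*b)
        pt=cast("top",*a,z);ps=cast("scene",*b,z);PT.append(pt);PS.append(ps)
        print(k,np.round(pt[:2]*1e3,1),np.round(ps[:2]*1e3,1),'tri',np.round(tri(a,b)*1e3,1))
    for P in(PT,PS):
        P=np.array(P)[:,:2];c=P.mean(0)
        y=P[0]-P[1] if len(P)==2 else P[0]+P[1]-P[2]-P[3]
        print('  c',np.round(c*1e3,1),'yaw',np.degrees(np.arctan2(-y[0],y[1])).round(2),'len',np.linalg.norm(y)/(1 if len(P)==2 else 2))
print(cast("scene",232,203,0))
E
```

```text
box2 [672.8 -38.2] [667.9 -40.1] tri [675.4 -38.5  32.8]
box2 [584.2 -47.4] [582.2 -49.1] tri [585.5 -47.9  38.4]
  c [628.5 -42.8] yaw -84.11 len 0.08904619387784085
  c [625.  -44.6] yaw -84.0 len 0.08614392585266749
box4 [ 644.2 -259. ] [ 642.3 -260.9] tri [ 646.  -260.8   38.1]
box4 [ 652.6 -203.9] [ 651.8 -205.5] tri [ 653.7 -205.    41. ]
box4 [ 578.1 -191.2] [ 577.1 -192.9] tri [ 579.2 -192.4   40.3]
box4 [ 568.8 -247. ] [ 567.6 -248.1] tri [ 569.6 -248.    40.8]
  c [ 610.9 -225.3] yaw -99.37 len 0.07598304666487485
  c [ 609.7 -226.8] yaw -99.64 len 0.07574508654201022
cover4 [511.9 -30.8] [511.2 -31.6] tri [512.4 -31.    1. ]
cover4 [502.1  24. ] [502.5  23.8] tri [502.2  23.9   4.3]
cover4 [426.2  11.5] [426.8  11.5] tri [426.2  11.4   5.2]
cover4 [435.2 -44.8] [435.3 -44.5] tri [435.1 -44.7   4.9]
  c [468.9 -10. ] yaw -80.15 len 0.07747933386256037
  c [468.9 -10.2] yaw -80.6 len 0.07679720323497483
cover2 [ 515.5 -263.4] [ 515.6 -262.9] tri [ 515.2 -263.     5.1]
cover2 [ 424.6 -274.7] [ 425.  -274.1] tri [ 424.4 -274.1    5.8]
  c [ 470. -269.] yaw -82.93 len 0.09156347232201577
  c [ 470.3 -268.5] yaw -82.96 len 0.09128586350501998
[0.5321621  0.12236058 0.        ]
```

{"fn": "drive_tool", "kwargs": {
  "moves": [
    {"tx": 0.195,"ty": -0.89,"roll": -1},
    {"tx": 0.195,"ty": -0.89,"roll": -1},
    {"tx": 0.195,"ty": -0.89,"roll": -1},
    {"tx": 0.195,"ty": -0.89,"roll": -1},
    {"tx": 0.195,"ty": -0.89,"roll": -1},
    {"tx": 0.195,"ty": -0.89,"roll": -1},
    {"tx": 0.195,"ty": -0.89,"roll": -1},
    {"tx": 0.195,"ty": -0.89,"roll": -1},
    {"tx": 0.195,"ty": -0.89,"roll": -1},
    {"tx": 0.195,"ty": -0.89,"roll": -1},
    {"tx": 0.195,"ty": -0.89,"roll": -1},
    {"tx": 0.195,"ty": -0.89,"roll": -1}
  ]
}}

```text
invalid input at $.moves[0]: expected keys tx, ty, tz, roll
```

{"fn": "drive_tool", "kwargs": {
  "moves": [
    {"tx": 0.195,"ty": -0.89,"tz": 0,"roll": -1},
    {"tx": 0.195,"ty": -0.89,"tz": 0,"roll": -1},
    {"tx": 0.195,"ty": -0.89,"tz": 0,"roll": -1},
    {"tx": 0.195,"ty": -0.89,"tz": 0,"roll": -1},
    {"tx": 0.195,"ty": -0.89,"tz": 0,"roll": -1},
    {"tx": 0.195,"ty": -0.89,"tz": 0,"roll": -1},
    {"tx": 0.195,"ty": -0.89,"tz": 0,"roll": -1},
    {"tx": 0.195,"ty": -0.89,"tz": 0,"roll": -1},
    {"tx": 0.195,"ty": -0.89,"tz": 0,"roll": -1},
    {"tx": 0.195,"ty": -0.89,"tz": 0,"roll": -1},
    {"tx": 0.195,"ty": -0.89,"tz": 0,"roll": -1},
    {"tx": 0.195,"ty": -0.89,"tz": 0,"roll": -1}
  ]
}}

```text
time: 1.3
position: [0.33, -0.0048, 0.2336]
tcp_rot: [1.385, 2.819, -0.002]
contact_force: [0.8, 1.1, 1.1]
opening: 0.0922
finger_force: 0.0
```

{"fn": "drive_tool", "kwargs": {
  "moves": [
    {"tx": 0.233,"ty": -0.448,"tz": -0.1,"roll": -1},
    {"tx": 0.233,"ty": -0.448,"tz": -0.1,"roll": -1},
    {"tx": 0.233,"ty": -0.448,"tz": -0.1,"roll": -1},
    {"tx": 0.233,"ty": -0.448,"tz": -0.1,"roll": -1},
    {"tx": 0.233,"ty": -0.448,"tz": -0.1,"roll": -1},
    {"tx": 0.233,"ty": -0.448,"tz": -0.1,"roll": -1},
    {"tx": 0.233,"ty": -0.448,"tz": -0.1,"roll": -1},
    {"tx": 0.233,"ty": -0.448,"tz": -0.1,"roll": -1},
    {"tx": 0.233,"ty": -0.448,"tz": -0.1,"roll": -1},
    {"tx": 0.233,"ty": -0.448,"tz": -0.1,"roll": -1}
  ]
}}

```text
time: 2.3
position: [0.4694, -0.267, 0.1743]
tcp_rot: [2.053, 2.378, 0.0]
contact_force: [0.5, 0.4, -0.7]
opening: 0.0918
finger_force: 0.0
```

```bash
python3 - <<'E'
from h import *
s=r.read_state();R=cv2.Rodrigues(s['tcp_rot'])[0]
print(s['time'],s['position'],np.degrees(np.arctan2(R[1,1],R[0,1])),R[:,2],s['contact_force'])
E
```

```text
2.3 [ 0.46943658 -0.26696658  0.17430321] 8.389610794705973 [ 5.83115275e-04 -2.58146164e-04 -9.99999797e-01] [ 0.54490251  0.35142285 -0.6597375 ]
```

{"fn": "drive_tool", "kwargs": {
  "moves": [
    {"tx": 0,"ty": 0,"tz": -0.1,"roll": -0.04},
    {"tx": 0,"ty": 0,"tz": -0.16,"roll": -0.04},
    {"tx": 0,"ty": 0,"tz": -0.2,"roll": -0.04},
    {"tx": 0,"ty": 0,"tz": -0.227,"roll": -0.04},
    {"tx": 0,"ty": 0,"tz": -0.227,"roll": -0.04},
    {"tx": 0,"ty": 0,"tz": -0.227,"roll": -0.04},
    {"tx": 0,"ty": 0,"tz": -0.227,"roll": -0.04}
  ],
  "fingers": 60
}}

```text
time: 3.0
position: [0.4705, -0.269, 0.0393]
tcp_rot: [2.077, 2.353, -0.0]
contact_force: [0.1, -0.4, 0.3]
opening: 0.0596
finger_force: 0.0
```

{"fn": "drive_tool", "kwargs": {
  "moves": [
    {"tx": 0,"ty": 0,"tz": 0,"roll": 0},
    {"tx": 0,"ty": 0,"tz": 0,"roll": 0},
    {"tx": 0,"ty": 0,"tz": 0,"roll": 0},
    {"tx": 0,"ty": 0,"tz": 0,"roll": 0},
    {"tx": 0,"ty": 0,"tz": 0,"roll": 0},
    {"tx": 0,"ty": 0,"tz": 0,"roll": 0},
    {"tx": 0,"ty": 0,"tz": 0,"roll": 0},
    {"tx": 0,"ty": 0,"tz": 0,"roll": 0},
    {"tx": 0,"ty": 0,"tz": 0,"roll": 0},
    {"tx": 0,"ty": 0,"tz": 0,"roll": 0}
  ],
  "fingers": 5,
  "force": 40
}}

```text
time: 4.0
position: [0.4692, -0.2686, 0.0373]
tcp_rot: [-2.079, -2.354, 0.0]
contact_force: [-2.2, 0.2, 1.2]
opening: 0.0137
finger_force: 40.0
```

```bash
cat > st.py <<'E'
from h import *
def st():
    s=r.read_state();R=cv2.Rodrigues(s['tcp_rot'])[0]
    print(s['time'].__round__(2),np.round(s['position']*1e3,1),'yaw',np.degrees(np.arctan2(R[1,1],R[0,1])).round(2),'F',s['contact_force'].round(1),'M',s['moment'].round(2),s['opening'].__round__(4),s['finger_force'])
if __name__=="__main__": st()
E
python3 st.py
```

```text
4.0 [ 469.2 -268.6   37.3] yaw 7.1 F [-2.2  0.2  1.2] M [-0.12  0.45 -0.04] 0.0137 39.996004700660706
```

{"fn": "drive_tool", "kwargs": {
  "moves": [
    {"tx": 0,"ty": 0,"tz": 0.05,"roll": 0},
    {"tx": 0,"ty": 0,"tz": 0.1,"roll": 0},
    {"tx": 0,"ty": 0,"tz": 0.167,"roll": 0},
    {"tx": 0,"ty": 0,"tz": 0.167,"roll": 0},
    {"tx": 0,"ty": 0,"tz": 0.167,"roll": 0}
  ]
}}

```text
time: 4.5
position: [0.4698, -0.2686, 0.1377]
tcp_rot: [2.079, 2.354, 0.001]
contact_force: [-0.1, 0.5, -3.0]
opening: 0.0136
finger_force: 40.0
```

```bash
python3 - <<'E'
from st import *
st()
gs={n:np.mean([cv2.cvtColor(r.capture(n)[0],cv2.COLOR_RGB2GRAY).astype(float) for _ in range(4)],0) for n in("top","scene")}
cv2.imwrite("pics/t1.png",gs["top"]);cv2.imwrite("pics/s1.png",gs["scene"])
out=[]
for n in gs:
    u,v=proj(n,(.628,-.043,.045))
    s=cv2.getRectSubPix(gs[n].astype(np.float32),(50,60),(u,v));print(n,u,v)
    out.append(cv2.resize(s,None,fx=8,fy=8,interpolation=cv2.INTER_CUBIC))
o=np.hstack(out);cv2.imwrite("pics/b2.png",np.clip(o*1.3,0,255))
E
```

```text
4.5 [ 469.8 -268.6  137.7] yaw 7.1 F [-0.1  0.5 -3. ] M [-0.06  0.05 -0.  ] 0.0136 39.99498188495636
top 290.6283042336532 170.33728540883064
scene 298.7247778917899 193.61037375824887[ WARN:0@7.254] global loadsave.cpp:1063 imwrite_ Unsupported depth image for selected encoder is fallbacked to CV_8U.
```

View pics/b2.png

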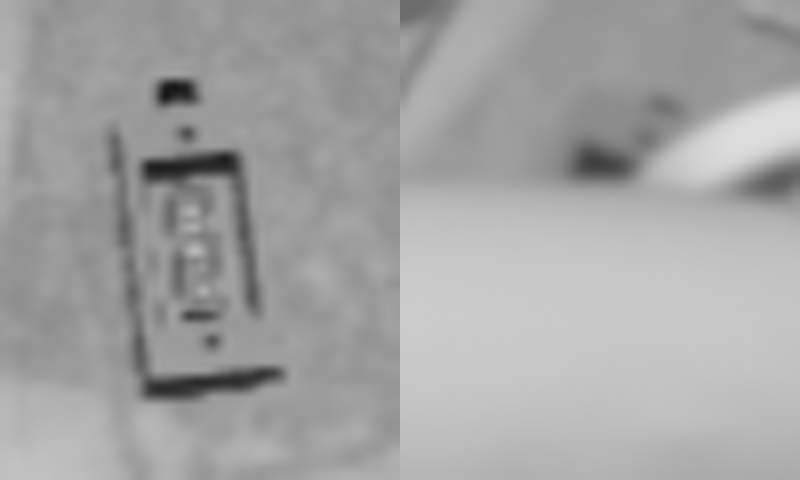

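In the magnified top view (left), box2's thread spots are at (187,132) and (211,341). The arm hides the box in the scene view.

```bash
python3 - <<'E'
from h import *
gt=cv2.imread("pics/t1.png",0);g0=cv2.imread("pics/scene0.png",0);gt0=cv2.imread("pics/top0.png",0)
def go(n,g,seeds,R):
    P=[]
    for a in seeds:
        for i in range(4):a=blob(g,*a,R=R)
        P.append(cast(n,*a,.045)[:2])
    P=np.array(P);y=P[0]-P[1];print(n,R,np.round(P*1e3,1).tolist(),'c',np.round(P.mean(0)*1e3,1),'dir',np.degrees(np.arctan2(y[1],y[0])).round(2),'len',np.linalg.norm(y))
st=[np.array(p)/8+[290.63-24.94,170.34-29.94] for p in((187,132),(211,341))]
ss=[np.array(p)/3.8+[229.6,164.6] for p in((286,62),(245,161))]
for R in(1.3,1.6,2): go("top",gt,st,R);go("top",gt0,st,R);go("scene",g0,ss,R)
# where an ideal 92 mm length seeds
E
```

```text
top 1.3 [[674.4, -38.1], [583.2, -47.5]] c [628.8 -42.8] dir 5.86 len 0.09171196302711015
top 1.3 [[674.5, -38.0], [583.2, -47.5]] c [628.8 -42.8] dir 5.94 len 0.09177271950410265
scene 1.3 [[673.0, -39.6], [582.1, -49.1]] c [627.5 -44.4] dir 5.97 len 0.09144173223557982
top 1.6 [[674.4, -38.1], [583.2, -47.5]] c [628.8 -42.8] dir 5.88 len 0.09165992253751322
top 1.6 [[674.5, -38.0], [583.2, -47.5]] c [628.8 -42.8] dir 5.93 len 0.09173461616537304
scene 1.6 [[672.8, -39.6], [582.1, -49.1]] c [627.5 -44.4] dir 5.96 len 0.09119449180888335
top 2 [[674.4, -38.1], [583.2, -47.5]] c [628.8 -42.8] dir 5.88 len 0.09167221641164373
top 2 [[674.4, -38.1], [583.2, -47.5]] c [628.8 -42.8] dir 5.92 len 0.09170876072549952
scene 2 [[670.6, -39.7], [582.1, -49.1]] c [626.4 -44.4] dir 6.07 len 0.08895578259784391
```

{"fn": "drive_tool", "kwargs": {
  "moves": [
    {"tx": 0.03,"ty": 0.042,"tz": 0,"roll": -0.04},
    {"tx": 0.075,"ty": 0.106,"tz": 0,"roll": -0.04},
    {"tx": 0.12,"ty": 0.17,"tz": 0,"roll": -0.04},
    {"tx": 0.165,"ty": 0.234,"tz": 0,"roll": -0.04},
    {"tx": 0.21,"ty": 0.298,"tz": 0,"roll": -0.04},
    {"tx": 0.245,"ty": 0.348,"tz": 0,"roll": -0.04},
    {"tx": 0.264,"ty": 0.375,"tz": 0,"roll": -0.04},
    {"tx": 0.264,"ty": 0.375,"tz": -0.03,"roll": -0.04},
    {"tx": 0.264,"ty": 0.375,"tz": -0.05,"roll": -0.04},
    {"tx": 0.264,"ty": 0.375,"tz": -0.05,"roll": -0.04},
    {"tx": 0.264,"ty": 0.375,"tz": -0.05,"roll": -0.04}
  ]
}}

```text
time: 6.0
position: [0.6273, -0.044, 0.1071]
tcp_rot: [-2.104, -2.331, 0.001]
contact_force: [-0.6, -0.4, -2.1]
opening: 0.0133
finger_force: 40.0
```

```bash
python3 - <<'E'
from st import *
st()
p=r.read_state()['position'];out=[]
for n in("top","scene"):
    g=r.capture(n)[0][:,:,::-1];cv2.imwrite(f"pics/{n}2.png",g)
    u,v=proj(n,(.628,-.043,.07));print(n,u,v)
    s=cv2.getRectSubPix(np.ascontiguousarray(g),(50,60),(u,v))
    out.append(cv2.resize(s,None,fx=8,fy=8,interpolation=cv2.INTER_CUBIC))
cv2.imwrite("pics/c2.png",np.hstack(out))
E
```

```text
6.0 [627.3 -44.  107.1] yaw 5.85 F [-0.6 -0.4 -2.1] M [-0.04  0.08 -0.03] 0.0133 39.99508023262024
top 291.13201383759116 168.77684418706465
scene 299.4731627541583 189.2416814095467
```

View pics/c2.png

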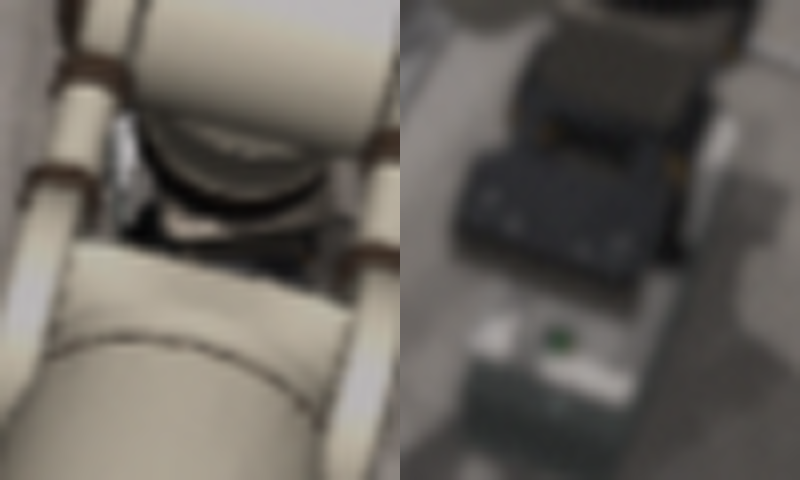

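The top view is blocked by the arm. The scene view (right half) shows the cover level over the box, with its near hole at (560,338).

```bash
python3 - <<'E'
from h import *
g=cv2.imread("pics/scene2.png",0)
a=np.array((160,338))/8+[299.47-24.94,189.24-29.94]
for R in(1.6,2.2):
    b=a
    for i in range(3): b=blob(g,*b,R=R)
    print(b,np.round(cast("scene",*b,.0735)*1e3,1), "expected",(581.5,-48.7),"proj",proj("scene",(.5815,-.0487,.0735)))
E
```

```text
(np.float64(294.27151253022436), np.float64(201.6169192118711)) [584.1 -47.9  73.5] expected (581.5, -48.7) proj (np.float64(294.1296135252131), np.float64(202.46771295141625))
(np.float64(294.2595581750652), np.float64(201.58597723622185)) [584.1 -47.8  73.5] expected (581.5, -48.7) proj (np.float64(294.1296135252131), np.float64(202.46771295141625))
```

{"fn": "drive_tool", "kwargs": {
  "moves": [
    {"tx": 0.0015,"ty": 0.0008,"tz": -0.015,"roll": 0},
    {"tx": 0.0015,"ty": 0.0008,"tz": -0.025,"roll": 0},
    {"tx": 0.0015,"ty": 0.0008,"tz": -0.03,"roll": 0},
    {"tx": 0.0015,"ty": 0.0008,"tz": -0.034,"roll": 0},
    {"tx": 0.0015,"ty": 0.0008,"tz": -0.037,"roll": 0},
    {"tx": 0.0015,"ty": 0.0008,"tz": -0.039,"roll": 0},
    {"tx": 0.0015,"ty": 0.0008,"tz": -0.039,"roll": 0},
    {"tx": 0.0015,"ty": 0.0008,"tz": -0.039,"roll": 0}
  ]
}}

```text
time: 6.9
position: [0.6289, -0.0431, 0.0844]
tcp_rot: [2.104, 2.333, 0.0]
contact_force: [-0.7, -0.7, -3.1]
opening: 0.0136
finger_force: 40.0
```

```bash
python3 st.py
```

```text
6.9 [628.9 -43.1  84.4] yaw 5.9 F [-0.7 -0.7 -3.1] M [-0.08  0.04 -0.04] 0.0136 39.99512851238251
```

{"fn": "drive_tool", "kwargs": {
  "moves": [
    {"tx": 0,"ty": 0,"tz": -0.001,"roll": 0},
    {"tx": 0,"ty": 0,"tz": -0.002,"roll": 0},
    {"tx": 0,"ty": 0,"tz": -0.0025,"roll": 0},
    {"tx": 0,"ty": 0,"tz": -0.0025,"roll": 0},
    {"tx": 0,"ty": 0,"tz": -0.0025,"roll": 0}
  ]
}}

```text
time: 7.4
position: [0.6288, -0.0431, 0.0827]
tcp_rot: [2.104, 2.333, 0.0]
contact_force: [0.1, 0.1, -2.3]
opening: 0.0132
finger_force: 40.0
```

```bash
python3 st.py
```

```text
7.4 [628.8 -43.1  82.7] yaw 5.9 F [ 0.1  0.1 -2.3] M [-0.06 -0.01  0.06] 0.0132 39.99505341053009
```

{"fn": "drive_tool", "kwargs": {
  "moves": [
    {"tx": 0,"ty": 0,"tz": -0.001,"roll": 0},
    {"tx": 0,"ty": 0,"tz": -0.002,"roll": 0},
    {"tx": 0,"ty": 0,"tz": -0.002,"roll": 0},
    {"tx": 0,"ty": 0,"tz": -0.002,"roll": 0}
  ]
}}

```text
time: 7.8
position: [0.6289, -0.0431, 0.0824]
tcp_rot: [2.104, 2.333, 0.0]
contact_force: [-3.3, 1.7, 5.8]
opening: 0.0135
finger_force: 40.0
```

```bash
python3 st.py
```

```text
7.8 [628.9 -43.1  82.4] yaw 5.9 F [-3.3  1.7  5.8] M [ 0.02  0.75 -0.01] 0.0135 39.997204542160034
```

{"fn": "drive_tool", "kwargs": {
  "moves": [
    {"tx": 0,"ty": 0,"tz": 0,"roll": 0},
    {"tx": 0,"ty": 0,"tz": 0,"roll": 0},
    {"tx": 0,"ty": 0,"tz": 0,"roll": 0},
    {"tx": 0,"ty": 0,"tz": 0,"roll": 0},
    {"tx": 0,"ty": 0,"tz": 0,"roll": 0},
    {"tx": 0,"ty": 0,"tz": 0.08,"roll": 0},
    {"tx": 0,"ty": 0,"tz": 0.16,"roll": 0},
    {"tx": 0,"ty": 0,"tz": 0.16,"roll": 0}
  ],
  "fingers": 60
}}

```text
time: 8.6
position: [0.6334, -0.0442, 0.1862]
tcp_rot: [2.095, 2.323, 0.011]
contact_force: [0.6, 0.3, 0.6]
opening: 0.0598
finger_force: 0.0
```

```bash
python3 st.py
```

```text
8.6 [633.4 -44.2 186.2] yaw 5.9 F [0.6 0.3 0.6] M [-0.12 -0.03 -0.01] 0.0598 0.0
```

{"fn": "drive_tool", "kwargs": {
  "moves": [
    {"tx": -0.266,"ty": 0.055,"tz": 0,"roll": 0.123},
    {"tx": -0.266,"ty": 0.055,"tz": 0,"roll": 0.123},
    {"tx": -0.266,"ty": 0.055,"tz": 0,"roll": 0.123},
    {"tx": -0.266,"ty": 0.055,"tz": 0,"roll": 0.123},
    {"tx": -0.266,"ty": 0.055,"tz": 0,"roll": 0.123},
    {"tx": -0.266,"ty": 0.055,"tz": 0,"roll": 0.123}
  ]
}}

```text
time: 9.2
position: [0.4701, -0.0104, 0.178]
tcp_rot: [2.027, 2.398, 0.001]
contact_force: [-0.1, -1.6, -0.5]
opening: 0.06
finger_force: 0.0
```

```bash
python3 - <<'E'
from st import *
st()
out=[]
for n in("top","scene"):
    g=r.capture(n)[0][:,:,::-1];cv2.imwrite(f"pics/{n}3.png",g)
    u,v=proj(n,(.6285,-.043,.051));print(n,u,v)
    s=cv2.getRectSubPix(np.ascontiguousarray(g),(50,60),(u,v))
    out.append(cv2.resize(s,None,fx=8,fy=8,interpolation=cv2.INTER_CUBIC))
cv2.imwrite("pics/c3.png",np.hstack(out))
E
```

```text
9.2 [470.1 -10.4 178. ] yaw 9.58 F [-0.1 -1.6 -0.5] M [-0.03  0.03  0.06] 0.06 0.0
top 290.7449852757685 169.82521362098703
scene 298.9785663692822 192.43929788506492
```

View pics/c3.png

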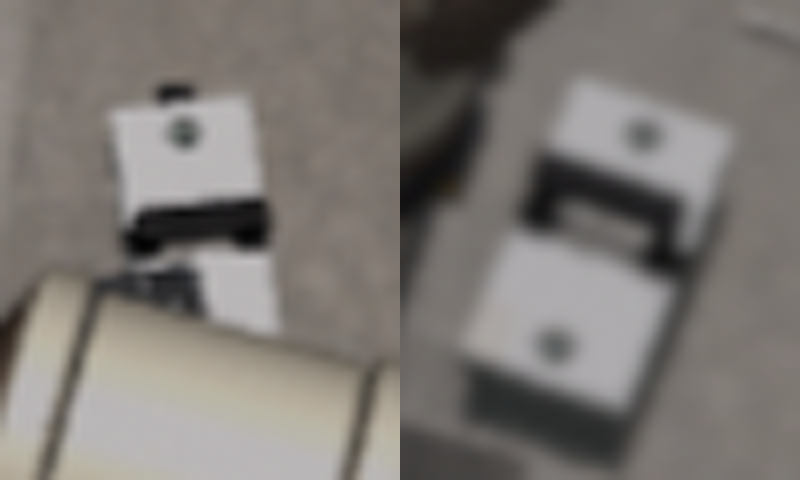

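Cover2 lies flat on box2. The dark threads sit centrally in its holes, at (184,132) in the top view and at (643,135) and (556,345) in the scene view. Now I'll grasp cover4.

```bash
python3 - <<'E'
from h import *
g=cv2.imread("pics/scene3.png",0)
for p in((243,135),(156,345)):
    a=np.array(p)/8+[298.98-24.94,192.44-29.94]
    for i in range(3):a=blob(g,*a,R=2.2)
    print(np.round(cast("scene",*a,.048)*1e3,1))
g=cv2.imread("pics/top3.png",0)
a=np.array((184,132))/8+[290.74-24.94,169.83-29.94]
for i in range(3):a=blob(g,*a,R=2.2)
print(np.round(cast("top",*a,.048)*1e3,1))
E
```

```text
[676.3 -37.9  48. ]
[584.3 -47.4  48. ]
[675.8 -37.5  48. ]
```

{"fn": "drive_tool", "kwargs": {
  "moves": [
    {"tx": -0.001,"ty": 0,"tz": -0.08,"roll": 0},
    {"tx": -0.001,"ty": 0,"tz": -0.15,"roll": 0},
    {"tx": -0.001,"ty": 0,"tz": -0.2,"roll": 0},
    {"tx": -0.001,"ty": 0,"tz": -0.232,"roll": 0},
    {"tx": -0.001,"ty": 0,"tz": -0.232,"roll": 0},
    {"tx": -0.001,"ty": 0,"tz": -0.232,"roll": 0},
    {"tx": -0.001,"ty": 0,"tz": -0.232,"roll": 0}
  ]
}}

```text
time: 10.0
position: [0.4703, -0.0106, 0.0398]
tcp_rot: [2.026, 2.397, 0.002]
contact_force: [0.0, 0.8, 0.6]
opening: 0.0601
finger_force: 0.0
```

{"fn": "drive_tool", "kwargs": {
  "moves": [
    {"tx": 0,"ty": 0,"tz": 0,"roll": 0},
    {"tx": 0,"ty": 0,"tz": 0,"roll": 0},
    {"tx": 0,"ty": 0,"tz": 0,"roll": 0},
    {"tx": 0,"ty": 0,"tz": 0,"roll": 0},
    {"tx": 0,"ty": 0,"tz": 0,"roll": 0},
    {"tx": 0,"ty": 0,"tz": 0,"roll": 0},
    {"tx": 0,"ty": 0,"tz": 0,"roll": 0},
    {"tx": 0,"ty": 0,"tz": 0,"roll": 0},
    {"tx": 0,"ty": 0,"tz": 0,"roll": 0},
    {"tx": 0,"ty": 0,"tz": 0,"roll": 0}
  ],
  "fingers": 5,
  "force": 45
}}

```text
time: 11.0
position: [0.4681, -0.0101, 0.0382]
tcp_rot: [-2.027, -2.399, 0.001]
contact_force: [-4.3, -0.4, 4.4]
opening: 0.0136
finger_force: 45.0
```

```bash
python3 st.py;python3 st.py
```

```text
11.0 [468.1 -10.1  38.2] yaw 9.59 F [-4.3 -0.4  4.4] M [-0.23  0.81  0.06] 0.0136 45.00128209590912
11.0 [468.1 -10.1  38.2] yaw 9.59 F [-4.3 -0.4  4.4] M [-0.23  0.81  0.06] 0.0136 45.00128209590912
```

{"fn": "drive_tool", "kwargs": {
  "moves": [
    {"tx": 0,"ty": 0,"tz": 0.04,"roll": 0},
    {"tx": 0,"ty": 0,"tz": 0.1,"roll": 0},
    {"tx": 0,"ty": 0,"tz": 0.16,"roll": 0},
    {"tx": 0,"ty": 0,"tz": 0.2,"roll": 0},
    {"tx": 0,"ty": 0,"tz": 0.2,"roll": 0},
    {"tx": 0,"ty": 0,"tz": 0.2,"roll": 0}
  ]
}}

```text
time: 11.6
position: [0.4683, -0.0099, 0.1572]
tcp_rot: [-2.028, -2.399, -0.0]
contact_force: [0.2, -0.5, -3.4]
opening: 0.0134
finger_force: 45.0
```

{"fn": "drive_tool", "kwargs": {
  "moves": [
    {"tx": 0.03,"ty": -0.046,"tz": 0,"roll": -0.08},
    {"tx": 0.07,"ty": -0.106,"tz": 0,"roll": -0.2},
    {"tx": 0.11,"ty": -0.168,"tz": 0,"roll": -0.3},
    {"tx": 0.15,"ty": -0.229,"tz": 0,"roll": -0.4},
    {"tx": 0.19,"ty": -0.29,"tz": 0,"roll": -0.5},
    {"tx": 0.22,"ty": -0.336,"tz": 0,"roll": -0.6},
    {"tx": 0.236,"ty": -0.36,"tz": 0,"roll": -0.637},
    {"tx": 0.236,"ty": -0.36,"tz": 0,"roll": -0.637},
    {"tx": 0.236,"ty": -0.36,"tz": -0.03,"roll": -0.637},
    {"tx": 0.236,"ty": -0.36,"tz": -0.06,"roll": -0.637},
    {"tx": 0.236,"ty": -0.36,"tz": -0.08,"roll": -0.637},
    {"tx": 0.236,"ty": -0.36,"tz": -0.08,"roll": -0.637}
  ]
}}

```text
time: 12.8
position: [0.6077, -0.224, 0.1063]
tcp_rot: [-2.392, -2.026, 0.003]
contact_force: [-0.1, -0.5, -4.3]
opening: 0.0134
finger_force: 45.0
```

```bash
python3 - <<'E'
from st import *
st()
out=[]
for n in("top","scene"):
    g=r.capture(n)[0][:,:,::-1];cv2.imwrite(f"pics/{n}4.png",g)
    u,v=proj(n,(.610,-.226,.07));print(n,u,v)
    s=cv2.getRectSubPix(np.ascontiguousarray(g),(50,60),(u,v))
    out.append(cv2.resize(s,None,fx=8,fy=8,interpolation=cv2.INTER_CUBIC))
cv2.imwrite("pics/c4.png",np.hstack(out));st()
E
```

```text
12.8 [ 607.7 -224.   106.3] yaw -9.48 F [-0.1 -0.5 -4.3] M [-0.    0.09  0.03] 0.0134 44.9989914894104
top 345.44347600631284 173.6888734718216
scene 357.9247049832296 222.34518246879054
12.9 [ 609.8 -225.5  109.9] yaw -9.49 F [ 0.3 -0.1 -2.8] M [-0.08  0.05  0.05] 0.0134 44.999048709869385
```

View pics/c4.png

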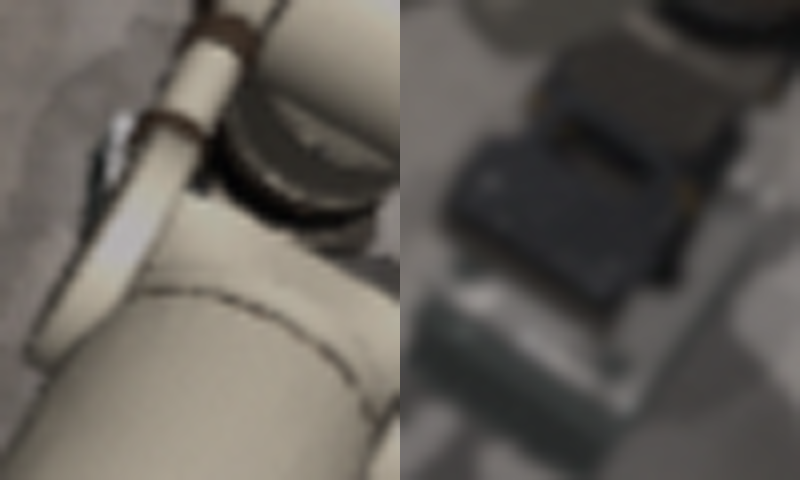

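Cover4 hangs level over box4. Its near edge runs from about (440,285) to (625,410) in the scene half, parallel to the rim. The holes are hidden by the gripper, so I'll recheck box4's threads from the first images.

{"fn": "drive_tool", "kwargs": {
  "moves": [
    {"tx": 0,"ty": -0.0008,"tz": -0.007,"roll": 0},
    {"tx": 0,"ty": -0.0008,"tz": -0.014,"roll": 0},
    {"tx": 0,"ty": -0.0008,"tz": -0.018,"roll": 0},
    {"tx": 0,"ty": -0.0008,"tz": -0.02,"roll": 0},
    {"tx": 0,"ty": -0.0008,"tz": -0.02,"roll": 0},
    {"tx": 0,"ty": -0.0008,"tz": -0.02,"roll": 0},
    {"tx": 0,"ty": -0.0008,"tz": -0.02,"roll": 0},
    {"tx": 0,"ty": -0.0008,"tz": -0.02,"roll": 0}
  ]
}}

```text
time: 13.7
position: [0.6103, -0.2266, 0.0985]
tcp_rot: [2.398, 2.029, 0.0]
contact_force: [0.1, -0.6, -1.5]
opening: 0.0138
finger_force: 45.0
```

```bash
python3 - <<'E'
from st import *
st()
for n,q,f,o in(("top",[(561,125),(464,111),(447,239),(545,255)],6,(259.6,144.6)),("scene",[(542,219),(477,176),(421,252),(487,296)],3.8,(229.6,164.6))):
    g=cv2.imread(f"pics/{n}0.png",0);P=[]
    for a in q:
        a=np.array(a)/f+o
        for i in range(4):a=blob(g,*a,R=1.6)
        P.append(cast(n,*a,.045)[:2]*1e3)
    P=np.array(P);y=P[0]+P[1]-P[2]-P[3] if n else 0;y=P[0]+P[1]-P[2]-P[3];x=P[0]+P[3]-P[1]-P[2]
    print(n,P.round(1).tolist(),P.mean(0).round(1),np.degrees([np.arctan2(y[1],y[0]),np.arctan2(x[1],x[0])+np.pi/2]).round(2),np.linalg.norm(y)/2,np.linalg.norm(x)/2)
g=r.capture("scene")[0];cv2.imwrite("pics/s5.png",g[:,:,::-1])
u,v=proj("scene",(.600,-.215,.06))
s=cv2.getRectSubPix(np.ascontiguousarray(g[:,:,::-1]),(60,50),(u,v));cv2.imwrite("pics/c5.png",cv2.resize(s,None,fx=12,fy=12,interpolation=cv2.INTER_CUBIC));print(u,v)
st()
E
```

```text
13.7 [ 610.3 -226.6   98.5] yaw -9.52 F [ 0.1 -0.6 -1.5] M [-0.08  0.1   0.02] 0.0138 44.999048709869385
top [[644.3, -259.0], [652.6, -203.9], [578.1, -191.2], [568.8, -247.0]] [ 610.9 -225.3] [-9.37 -9.04] 75.97827495538586 56.092214731753714
scene [[642.4, -260.9], [651.7, -205.5], [577.1, -193.0], [567.7, -248.1]] [ 609.7 -226.8] [-9.64 -9.64] 75.76119932560678 56.04900677908226
352.036498181632 225.1576980824089
13.75 [ 610.2 -226.6   98.5] yaw -9.52 F [ 0.3  0.5 -3.5] M [-0.03  0.08  0.03] 0.0131 44.999043345451355
```

View pics/c5.png

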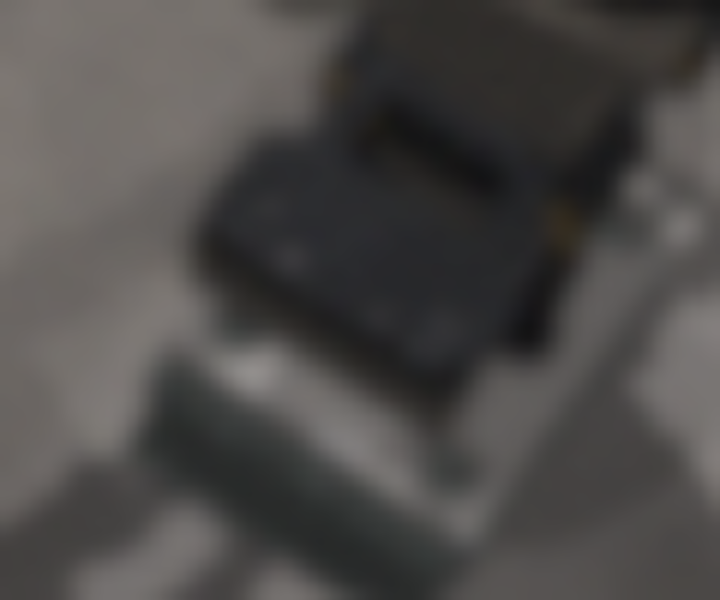

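Measured (610.2, -226.6) mm, 98.5 mm high and yaw -9.5°, which is within about 1 mm of box4's centre, giving a gap of about 15 mm. The picture shows the plate's near edge parallel above the rim, with no contact force. I'll let it settle and hand in.

{"fn": "drive_tool", "kwargs": {
  "moves": [
    {"tx": 0,"ty": 0,"tz": 0,"roll": 0},
    {"tx": 0,"ty": 0,"tz": 0,"roll": 0},
    {"tx": 0,"ty": 0,"tz": 0,"roll": 0},
    {"tx": 0,"ty": 0,"tz": 0,"roll": 0},
    {"tx": 0,"ty": 0,"tz": 0,"roll": 0}
  ]
}}

```text
time: 14.25
position: [0.6102, -0.2266, 0.0983]
tcp_rot: [2.398, 2.029, -0.0]
contact_force: [-0.1, -0.1, -2.8]
opening: 0.0134
finger_force: 45.0
```

```bash
python3 -c "
from st import *
st();print(r.close_job())"
```

```text
14.25 [ 610.2 -226.6   98.3] yaw -9.52 F [-0.1 -0.1 -2.8] M [-0.05  0.12 -0.02] 0.0134 44.99903619289398
the job is handed in; nothing more can be done
None
```

I handed the job in at 14.25 s with no verdict returned: the two-hole cover is flat on its box, holes within about 1–2 mm of the threads, and the four-hole cover is held still and level about 15 mm above its rim, centred to about 1 mm by the arm's readings and the first pictures, since the gripper hid its holes from the cameras.

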